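# Press a sample-card holder home behind the reader's lip

## Robot

A 6-joint arm with a two-finger parallel gripper is mounted at the origin on the work surface. World frame = base frame: x ahead of the robot, y to its left, z up, the work surface at z = 0. Lengths are in mm, angles in rad, forces in N, time in s.
With the tool pointing down it reaches from about 275 to 825 mm from the base axis. Payload 5.2 kg.
Tool frame: the origin (TCP) lies at the very end of the fingers, on their centre line; the grasp point (between the pads) lies 19 mm behind it; z points along the fingers, y is the direction in which the jaws open and shut (so a half turn about z gives the same grasp; the last joint's range is limited). The gripper opens to 93 mm and grips with 3 to 60 N. Pads are 15 mm wide; open, the fingers measure 128 mm over their backs; the gripper's body (75 mm by 188 mm) begins 65 mm behind the grasp point.
Start: joints at [-1.525, 0.259, 1.535, -0, 1.348, -0.203], TCP at [135.454, -533.064, 218.653] pointing down, gripper open.
Joint ranges: [-3.14, 3.14], [-0.91, 2.08], [0.19, 2.58], [-1.22, 4.36], [0.22, 2.71], [-3.12, 3.12]. Speed limits (rad/s): [2.57, 2.57, 3.14, 3.14, 3.14, 3.14].

## Interface

Orientations are given as [roll, pitch, yaw] about the fixed x, y, z axes, in that order (R = Rz(yaw) Ry(pitch) Rx(roll)).
In Python, from bench import robot gives the robot as it stands. The module is installed in compiled form; this text tells all that it offers. Calls block until the motion is done:
- robot.move_ptp(position, orientation): joint-space move of the TCP to a pose.
- robot.move_linear(position, ori=None, speed=150, f_stop=None): straight line of the TCP; ori=None keeps the orientation; speed is the mean speed in mm/s. With f_stop (N) it stops when the force on the tool has changed by that much, and returns True; else False.
- robot.move_j(angles): joint-space move.
- robot.move_gripper(opening): opening from 0.0 (shut) to 1.0 (fully open); the grip force is fixed at half the most; returns when the fingers have stopped.
- robot.sleep(seconds).
- robot.inverse_kinematics(position, orientation): joint angles nearest the present ones, or None.
- robot.get_image(name): name is "scene" or "top" or "wrist"; returns a dict with "img" (480x640x3 uint8, blue, green, red), "fovy" (degrees; the focal length in pixels is half the picture's height over the tangent of half this angle, whatever the lens; pixels are square), "cx", "cy" (the principal point, pixels), "eye" and "orientation" of the camera in the world. Camera axes: x right, y down, z forward; pixel columns grow to the right and rows downward; lengths in mm; the calibration is good to about 2 mm. The wrist camera is an equidistant fisheye: a pixel r from the principal point sees the ray r / f radians off the axis. A picture is of the moment at which its call begins. There is no depth.
A pose or a line that the arm cannot do raises robot.MotionError and nothing moves.
- robot.hand_in(): hands the job in, once; it reports no verdict.
Readings, each from a call of its own:
- robot.current_t(): time.
- robot.current_qpos(): joint angles.
- robot.current_joint_vel(): joint speeds.
- robot.current_joint_efforts(): joint torques, N m.
- robot.current_tcp_pos(): TCP position.
- robot.current_eef_rot(): TCP orientation.
- robot.current_contact_force(): force on the tool from outside, world axes, zero at the start.
- robot.current_ft_torque(): the same for the moment, N m.
- robot.current_gripper_width(): opening from 0.0 (shut) to 1.0 (fully open).
Only numpy, scipy, OpenCV 4.12 (cv2) and the standard library are available. Lean on these libraries where they do the work, as an engineer would, in place of code of your own. Each camera call takes 0.05 s, during which the arm holds its last target.

## Task

Slide the reader's dust shutter fully open, then take the wide windowed sample-card holder from the rack and push it upright down into the slot behind the reader's front lip, fully home against the sprung seat. Finish while still holding it pressed home with the gripper: do not let go, because the seat would push it back up. Leave the two narrow holders in the rack.

Things in the scene. Friction and masses are not known exactly. Their poses are not given: they have to be found in the camera images.
- reader: Low fixed instrument, white and grey, 158 (x) x 280 (y) x 70 mm; rear riser 100 mm high, 95 mm behind the slot. Origin under it on the table, 45 mm behind the slot; x runs front to back, y to its left along the lip, z up. A steel lip runs along its front, top 68 mm high, flared outwards. Behind it: a slot 9 (x) x 72 mm (y), ends closed, sprung seat inside, covered by a sliding shutter at first.
- slot_mouth (a point): Centre of the slot's mouth, level with the lip's top (68 mm above the table), axes as reader. The seat's top lies 20 mm below this point at rest and 28 mm below when fully pressed: a holder fully home has its foot 28 mm below this point.
- shutter (a joint): Dust shutter: aluminium leaf 46 (x) x 84 (y) x 4 mm, top 75.5 mm above the table, with an upright black grip tab; slides along the reader's +y. 0 m = slot covered, 0.090 m = fully open (end stop). It starts 0 to 0.03 m open, has about 1.5 N of friction and stays where it is left.
- shutter_tab (a point): Centre of the top of the shutter's grip tab, 111.5 mm above the table; the tab is 14 (x) x 20 (y) mm and stands 36 mm above the leaf. Axes as reader. It moves with the shutter.
- seat (a joint): Spring seat at the bottom of the slot: 0 m = up (at rest), 0.008 m = fully pressed (end stop). Starts to move at about 4 N and needs about 9 N at the stop; it springs back when released.
- holder: Wide aluminium card holder, loose, 50 to 100 g: flat frame 60 (y) x 6 (x) x 62 mm tall with a square paper-filled window; above it a centred grip tab 34 (y) x 12 (x) mm, from 62 to 96 mm above the foot. Origin: centre of the foot; z up, x across its thickness. Same either way round. Starts upright in one of the rack's slots, foot 10 mm above the table.
- rack: Fixed grey rack block 60 (x) x 224 (y) x 45 mm, origin at the centre of its underside, with three slots in a row along y (at -73, 0 and +73 mm), each 9 mm wide, 64 mm long and 35 mm deep.
- narrow_a: A narrow aluminium holder, 38 mm wide and 6 mm thick with a round head, 86 mm tall, standing in another rack slot; to be left there. Origin: centre of its foot, z up.
- narrow_b: A second narrow holder, the same as narrow_a; to be left in its slot. Origin: centre of its foot, z up.
Not all that is in view belongs to the job. Leave any blue look-alike of the holder alone.

How it is judged:
By the outcome, as a careful person would: the job done as asked, in the order asked, and still so for the second after the job is handed in, while the arm keeps its last pose, push and grip.
It also fails if it takes over 54 s, if anything falls off the work surface, if the arm or the gripper's body presses on something with over 40 N, if the wrist force passes 120 N, or if a joint passes its speed limit or range.

## Working session

There is one attempt and no reset: what is moved stays moved. The work goes in short steps, each a Python script; the robot and the scene stay as the last script left them, time stands still between calls to the robot, and variables do not carry over. Pictures are saved under pics/ and viewed, and the job is handed in when it is done.

```bash
mkdir -p pics; python3 - <<'E'
from bench import robot
import cv2,json,numpy as np
for n in ["scene","top","wrist"]:
    d=robot.get_image(n); cv2.imwrite(f"pics/{n}0.png",d["img"])
    print(n,{k:(np.array(v).tolist()) for k,v in d.items() if k!="img"})
print(robot.current_t())
E
```

```text
scene {'fovy': 47.009132196761854, 'cx': 320.85683277608143, 'cy': 241.20868391036606, 'eye': [1089.1899069076328, -54.3927399922371, 824.1388183252085], 'orientation': [-2.4890513095157134, 0.004427455373377853, 1.3937350326137954]}
top {'fovy': 57.36949894601929, 'cx': 313.2824308016115, 'cy': 240.04015814390823, 'eye': [417.1193293252514, 32.94496355838496, 867.3955793486632], 'orientation': [-3.003035247636528, 0.015743740900996617, -1.560813577381058]}
wrist {'fovy': 65.70646984690485, 'cx': 320.7133245279625, 'cy': 240.7642927292916, 'eye': [212.47676803920226, -514.0407517375519, 383.22206708593444], 'orientation': [2.85475446745724, 0.002821157267002272, -1.3226806948685867]}
0.15
```

View pics/scene0.png

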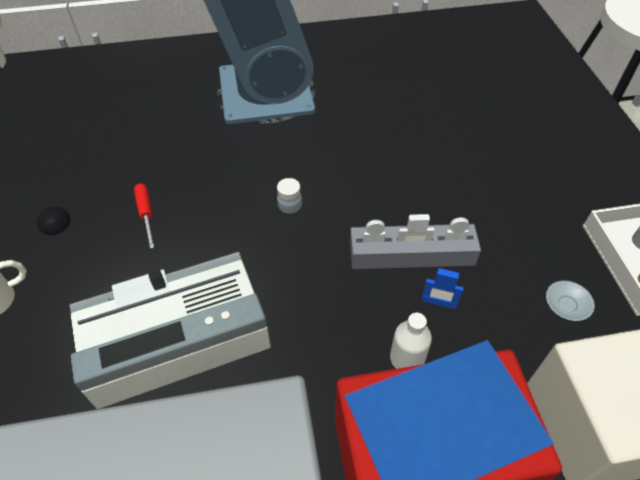

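View pics/top0.png

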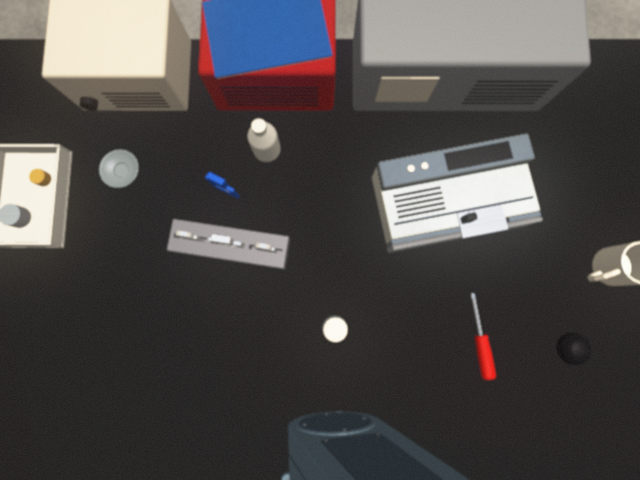

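View pics/wrist0.png

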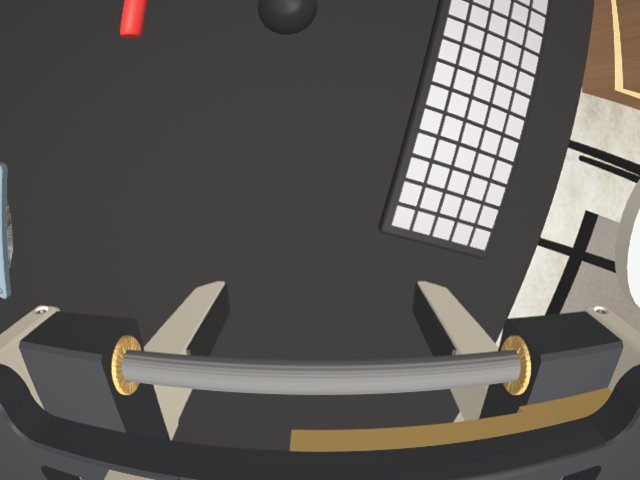

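The scene and top views show the reader at top px (460,195), with its slot and lip facing the robot and the tab at about (468,217). The rack is at about (228,243). The wide holder is in the middle slot, with narrow ones either side, and the blue look-alike lies at (222,184). I'll enlarge the crops.

```bash
cat > h.py <<'E'
import numpy as np,cv2
from scipy.spatial.transform import Rotation as R
def ray(d,u,v,fish=False):
    f=240/np.tan(np.radians(d["fovy"])/2); x=(u-d["cx"]);y=(v-d["cy"])
    if fish:
        r=np.hypot(x,y);t=r/f; c=np.array([np.sin(t)*x/max(r,1e-9),np.sin(t)*y/max(r,1e-9),np.cos(t)])
    else: c=np.array([x/f,y/f,1])
    return R.from_euler('xyz',d["orientation"]).as_matrix()@c
def at_z(d,u,v,z,fish=False):
    r=ray(d,u,v,fish);e=np.array(d["eye"]);return e+r*(z-e[2])/r[2]
def proj(d,p,fish=False):
    f=240/np.tan(np.radians(d["fovy"])/2)
    c=R.from_euler('xyz',d["orientation"]).as_matrix().T@(np.array(p)-d["eye"])
    if fish:
        n=np.hypot(c[0],c[1]);t=np.arctan2(n,c[2]);return np.array([d["cx"]+f*t*c[0]/n,d["cy"]+f*t*c[1]/n])
    return np.array([d["cx"]+f*c[0]/c[2],d["cy"]+f*c[1]/c[2]])
TOP=dict(fovy=57.36949894601929,cx=313.2824308016115,cy=240.04015814390823,eye=[417.1193293252514,32.94496355838496,867.3955793486632],orientation=[-3.003035247636528,0.015743740900996617,-1.560813577381058])
SC=dict(fovy=47.009132196761854,cx=320.85683277608143,cy=241.20868391036606,eye=[1089.1899069076328,-54.3927399922371,824.1388183252085],orientation=[-2.4890513095157134,0.004427455373377853,1.3937350326137954])
E
python3 - <<'E'
import cv2
a=cv2.imread("pics/top0.png")
cv2.imwrite("pics/t_reader.png",cv2.resize(a[125:260,365:550],None,fx=4.3,fy=4.3,interpolation=cv2.INTER_CUBIC))
cv2.imwrite("pics/t_rack.png",cv2.resize(a[210:280,160:300],None,fx=5.5,fy=5.5,interpolation=cv2.INTER_CUBIC))
b=cv2.imread("pics/scene0.png")
cv2.imwrite("pics/s_reader.png",cv2.resize(b[250:410,60:275],None,fx=3.7,fy=3.7,interpolation=cv2.INTER_CUBIC))
cv2.imwrite("pics/s_rack.png",cv2.resize(b[205:275,340:490],None,fx=5,fy=5,interpolation=cv2.INTER_CUBIC))
E
```

```text
(no output)
```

View pics/t_reader.png

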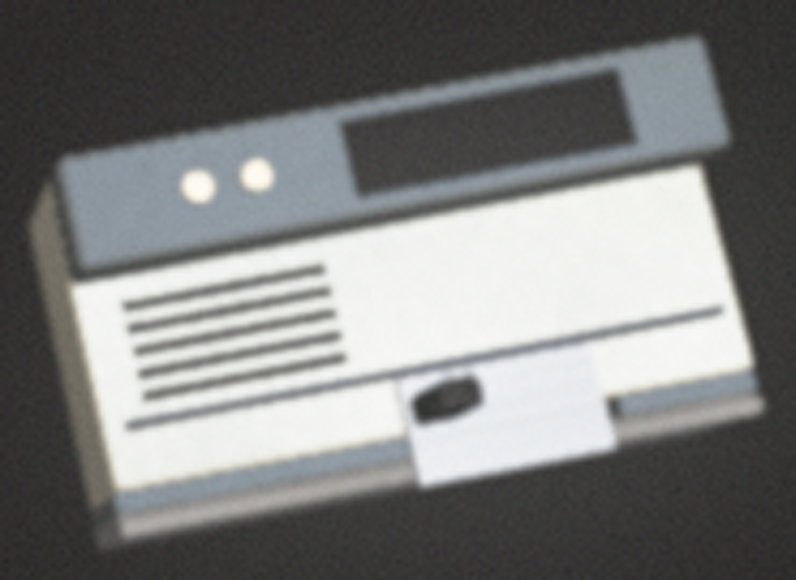

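View pics/t_rack.png

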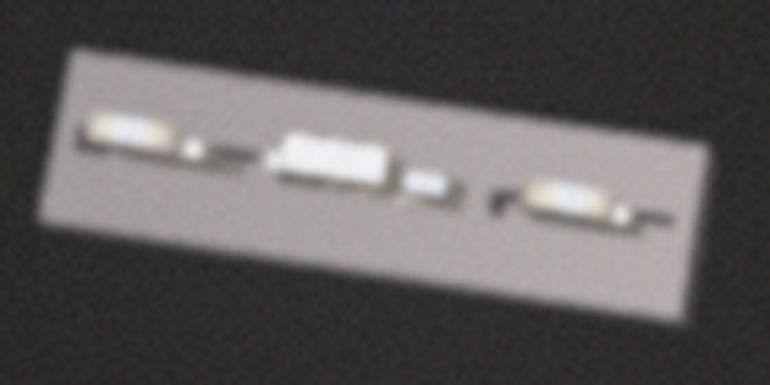

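View pics/s_reader.png

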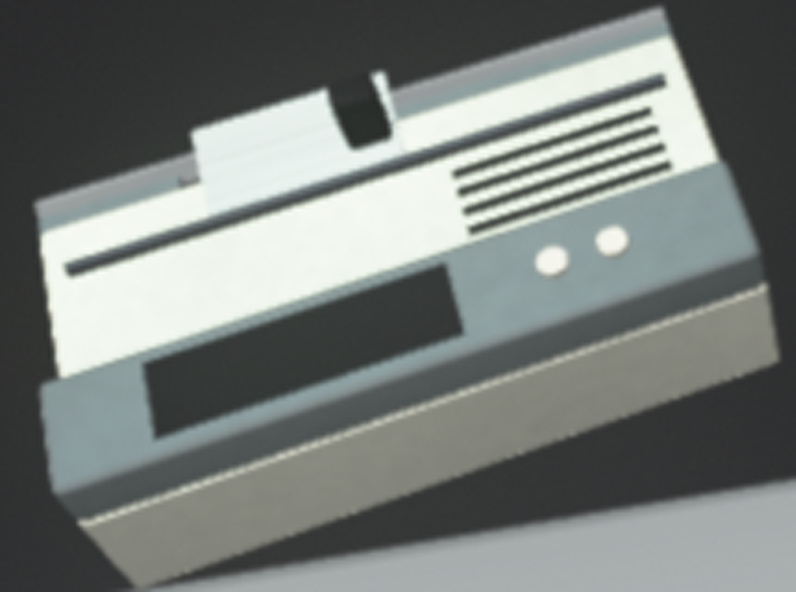

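View pics/s_rack.png

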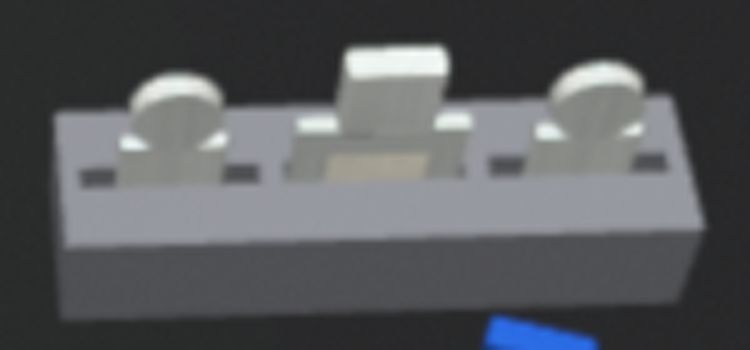

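```bash
python3 - <<'E'
from h import *
np.set_printoptions(precision=1,suppress=True)
def T(u,v,z): return at_z(TOP,365+u/4.3-.4,125+v/4.3-.4,z)
def K(u,v,z): return at_z(TOP,160+u/5.5-.4,210+v/5.5-.4,z)
def S(u,v,z): return at_z(SC,60+u/3.7-.4,250+v/3.7-.4,z)
def Q(u,v,z): return at_z(SC,340+u/5-.4,205+v/5-.4,z)
def quad(n,P):
    P=np.array(P);print(n,P.mean(0)[:2],"edges",[round(float(np.linalg.norm(P[i]-P[(i+1)%4])),1) for i in range(4)],"yaw(long)",[round(float(np.arctan2(*(P[a]-P[b])[[1,0]])),3) for a,b in((0,1),(3,2))])
quad("rack top",[K(*p,45) for p in((75,48),(710,145),(685,322),(38,224))])
quad("rack scene",[Q(*p,45) for p in((65,245),(705,230),(670,96),(55,112))])
quad("riser top",[T(*p,100) for p in((60,160),(703,37),(730,145),(80,270))])
quad("riser scene",[S(*p,100) for p in((725,165),(40,385),(55,492),(758,252))])
quad("leaf top",[T(*p,75.5) for p in((400,378),(590,345),(617,447),(420,487))])
quad("leaf sc",[S(*p,75.5) for p in((408,150),(208,212),(193,132),(385,72))])
print("tab top",T(448,397,111.5), "sc",S(355,85,111.5))
print("holder tab top",K(340,150,106),"sc",Q(396,63,106))
print("lip front ends top",T(122,538,68),T(765,407,68))
print("lip ends sc",S(663,8,68),S(35,205,68))
E
```

```text
rack top [524.6 209. ] edges [224.4, 61.6, 226.3, 62.5] yaw(long) [1.426, 1.43]
rack scene [526.4 212.2] edges [224.4, 60.6, 223.9, 59.7] yaw(long) [-1.722, -1.718]
riser top [ 671.6 -210.1] edges [276.7, 48.0, 277.5, 48.1] yaw(long) [1.771, 1.771]
riser scene [ 675.3 -208.2] edges [276.5, 47.1, 276.1, 44.3] yaw(long) [1.76, 1.77]
leaf top [ 565.1 -261.5] edges [82.3, 44.9, 85.3, 47.3] yaw(long) [1.752, 1.78]
leaf sc [ 565.8 -258.5] edges [85.5, 43.2, 84.4, 44.4] yaw(long) [1.762, 1.776]
tab top [ 565.2 -224.8  111.5] sc [ 566.9 -226.1  111.5]
holder tab top [527.6 207.8 106. ] sc [527.8 211.2 106. ]
lip front ends top [511.7 -99.3  68. ] [ 570.3 -374.1   68. ]
lip ends sc [517.  -97.2  68. ] [ 573.5 -371.8   68. ]
```

```bash
python3 - <<'E'
from bench import robot
from h import *
np.set_printoptions(precision=3,suppress=True)
print(robot.current_eef_rot(), robot.current_qpos())
for n,p,a in(("tab",[566,-225,88],.197),("slot",[553,-265,100],.197),("rack",[527,209,70],-.146)):
  for s in(1,-1):
    print(n,s,robot.inverse_kinematics(p,[np.pi,0,a+s*np.pi/2]))
E
```

```text
[-3.14  -0.     0.249] [-1.525  0.259  1.536 -0.     1.348 -0.203]
tab 1 [-0.561  0.473  1.556  0.     1.112 -0.758]
tab -1 [-0.561  0.473  1.556 -0.     1.112  2.383]
slot 1 [-0.629  0.468  1.532  0.     1.142 -0.826]
slot -1 [-0.629  0.468  1.532 -0.     1.142  2.316]
rack 1 [ 0.181  0.428  1.684 -0.     1.03   0.327]
rack -1 [ 0.181  0.428  1.684  0.     1.03  -2.815]
```

```bash
python3 - <<'E'
from bench import robot
from h import *
np.set_printoptions(precision=2,suppress=True)
robot.move_gripper(0.0)
ex=np.array([np.cos(.197),np.sin(.197),0]);ey=np.array([-ex[1],ex[0],0])
ori=[np.pi,0,.197+np.pi/2]
tab=np.array([566,-225.4,0]); st=tab-32*ey
robot.move_ptp((st+[0,0,150]).tolist(),ori)
d=robot.get_image("wrist");cv2.imwrite("pics/w1.png",d["img"])
print("down",robot.move_linear((st+[0,0,88]).tolist(),f_stop=6,speed=120))
f0=robot.current_contact_force()
hit=robot.move_linear((st+130*ey+[0,0,88]).tolist(),f_stop=8,speed=50)
p=np.array(robot.current_tcp_pos());print(hit,p,"travel",(p-st)@ey,f0,robot.current_contact_force(),robot.current_t())
d=robot.get_image("top");cv2.imwrite("pics/t2.png",d["img"])
a=d["img"];cv2.imwrite("pics/t2c.png",cv2.resize(a[125:260,365:550],None,fx=4.3,fy=4.3,interpolation=cv2.INTER_CUBIC))
E
```

```text
down False
True [ 556.36 -177.4    87.92] travel 80.96097695125792 [-0.35 -0.78  0.63] [-0.56 -3.9   1.14] 5.7833
```

View pics/t2.png

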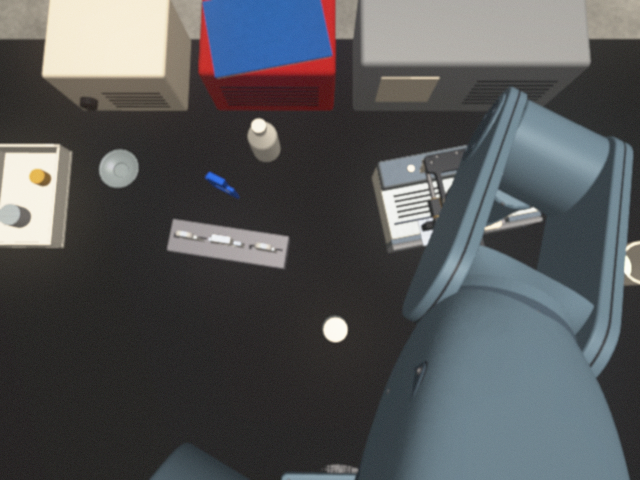

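View pics/w1.png

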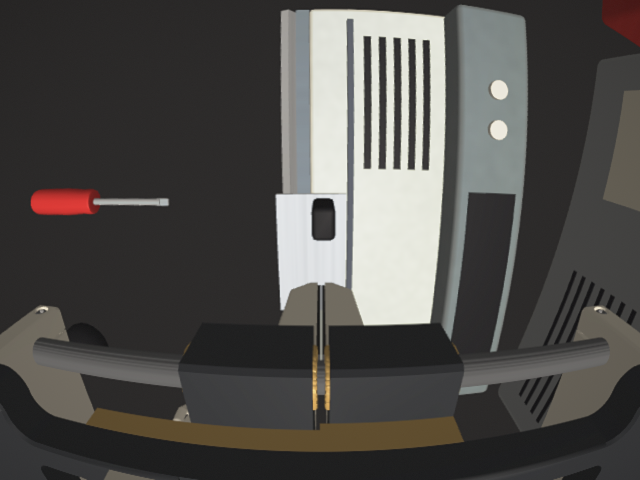

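The reader, lip and tab line up with the fingers. The shutter was pushed about 66 mm and then the force stop tripped. I'll push again harder to confirm the end stop.

```bash
python3 - <<'E'
from bench import robot
from h import *
np.set_printoptions(precision=2,suppress=True)
ex=np.array([np.cos(.197),np.sin(.197),0]);ey=np.array([-ex[1],ex[0],0])
p0=np.array(robot.current_tcp_pos())
hit=robot.move_linear((p0+35*ey).tolist(),f_stop=14,speed=40)
p=np.array(robot.current_tcp_pos());print(hit,"more",(p-p0)@ey,(p-p0)@ex,robot.current_contact_force(),robot.current_t())
# back off, rise, look
robot.move_linear((p-8*ey).tolist()); 
robot.move_linear((p-40*ey+[0,0,130]).tolist(),speed=250)
robot.move_linear((p-145*ey-15*ex+[0,0,130]).tolist(),speed=250)
d=robot.get_image("wrist");cv2.imwrite("pics/w3.png",d["img"])
print({k:np.array(v).tolist() for k,v in d.items() if k!="img"}, robot.current_t())
d=robot.get_image("scene");a=d["img"];cv2.imwrite("pics/s3.png",cv2.resize(a[250:410,60:275],None,fx=3.7,fy=3.7,interpolation=cv2.INTER_CUBIC))
E
```

```text
True more -0.1217108216886615 0.015850345301700288 [ 0.48 -2.64  1.55] 6.15
{'fovy': 65.70646984690485, 'cx': 320.7133245279625, 'cy': 240.7642927292916, 'eye': [554.255827978382, -243.9538059012943, 380.81764829889727], 'orientation': [2.8501328448812, 0.001261846920846521, 0.1966194763320841]} 7.7083
```

View pics/w3.png

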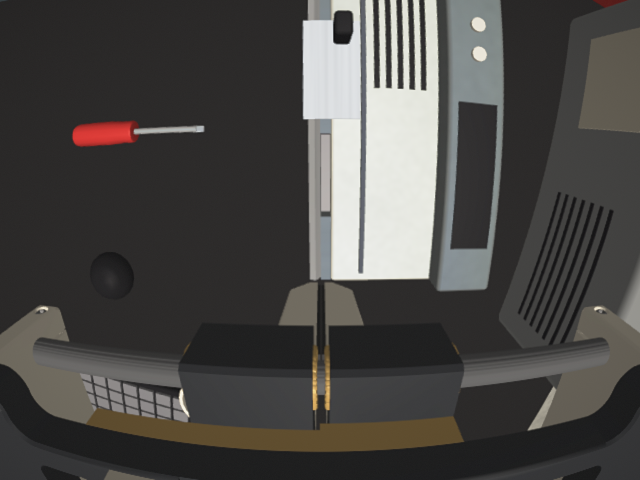

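View pics/s3.png

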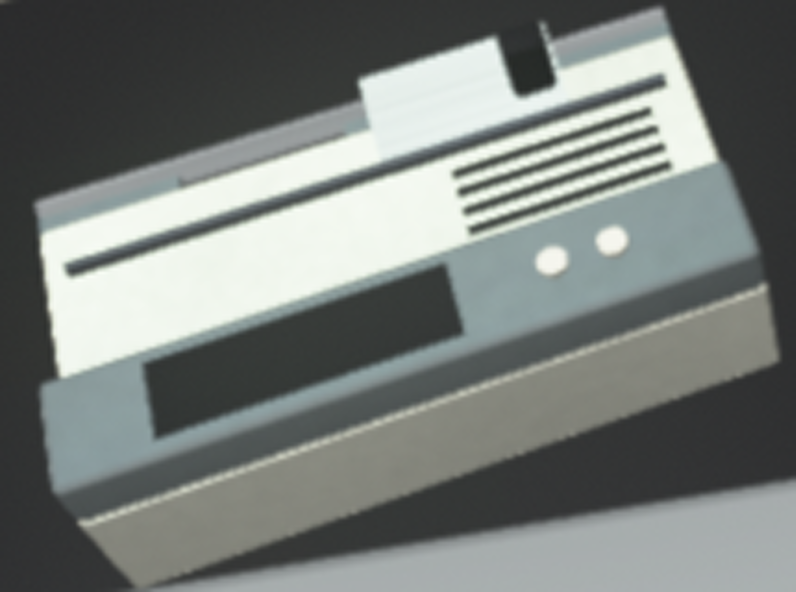

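```bash
python3 - <<'E'
import cv2
a=cv2.imread("pics/w3.png")
cv2.imwrite("pics/w3c.png",cv2.resize(a[105:235,290:390],None,fx=4.5,fy=4.5,interpolation=cv2.INTER_CUBIC))
E
```

```text
(no output)
```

View pics/w3c.png

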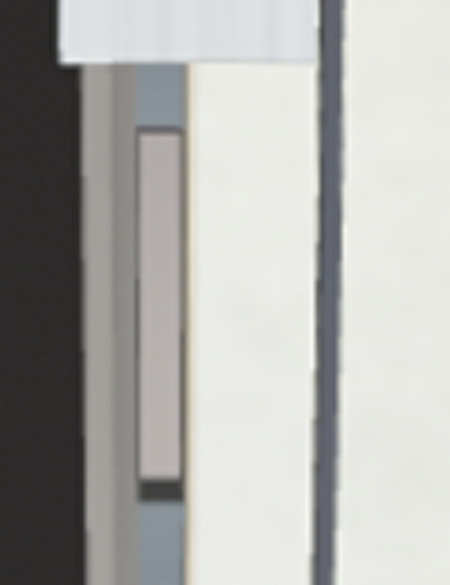

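```bash
python3 - <<'E'
from h import *
np.set_printoptions(precision=1,suppress=True)
d=dict(fovy=65.70646984690485,cx=320.7133245279625,cy=240.7642927292916,eye=[554.255827978382,-243.9538059012943,380.81764829889727],orientation=[2.8501328448812,0.001261846920846521,0.1966194763320841])
y=.197;ex=np.array([np.cos(y),np.sin(y),0]);ey=np.array([-ex[1],ex[0],0])
g=lambda u,v,z:at_z(d,290+u/4.5-.4,105+v/4.5-.4,z,True)
for z in(62,68):
    P=[g(136,127,z),g(185,127,z),g(185,500,z),g(136,500,z)]
    c=np.mean(P,0);print(z,c,"len",np.linalg.norm(P[0]-P[3]),"wid",np.linalg.norm(P[0]-P[1]),"yaw",[np.arctan2(*(P[a]-P[b])[[1,0]])-np.pi/2 for a,b in((0,3),(1,2))])
print("seat z48",g(160,133,48),g(160,480,48),np.linalg.norm(g(160,133,48)-g(160,480,48)))
e1,e2=g(188,70,70),g(186,560,70);print("edge yaw",np.arctan2(*(e1-e2)[[1,0]])-np.pi/2)
l1,l2=g(60,62,75.5),g(316,62,75.5);print("leaf edge",np.linalg.norm(l1-l2),[((l-c)@ex,(l-c)@ey) for l in(l1,l2)])
T=lambda u,v,z:at_z(TOP,365+u/4.3-.4,125+v/4.3-.4,z)
S=lambda u,v,z: at_z(SC,60+u/3.7-.4,250+v/3.7-.4,z)
# lip/plate rear edge (front edge of white body, z70) in top and scene
for n,P in (("top",[T(120,490,70),T(400,437,70)]),("wr",[e1,e2]),("scene",[S(672,40,70),S(45,232,70)])):
    for q in P: print(n,q,"x rel slot",(q-c)@ex,"y",(q-c)@ey)
E
```

```text
62 [ 564.8 -279.    62. ] len 72.32618393013128 wid 9.211947382926118 yaw [np.float64(0.19620877477118537), np.float64(0.20122796851306068)]
68 [ 564.6 -278.4   68. ] len 70.96503875546404 wid 9.038582813579161 yaw [np.float64(0.1962087747711858), np.float64(0.20122796851306068)]
seat z48 [ 558.  -244.8   48. ] [ 571.8 -313.5   48. ] 70.13441953891471
edge yaw 0.19742372301935807
leaf edge 46.048236489058205 [(np.float64(-18.192432350655007), np.float64(47.437458643301866)), (np.float64(27.855011210791353), np.float64(47.707690409835116))]
top [532.1 -98.5  70. ] x rel slot 3.2830835108272347 y 182.81587795212872
top [ 555.8 -217.9   70. ] x rel slot 3.2060291120045035 y 61.03402616627677
wr [ 560.5 -232.2   70. ] x rel slot 4.935827062124803 y 46.09910364971999
wr [ 578.7 -323.4   70. ] x rel slot 4.975216836673315 y -46.86202990124488
scene [537.2 -94.7  70. ] x rel slot 9.050409118280477 y 185.5347025175262
scene [ 589.3 -365.5   70. ] x rel slot 7.18006780447856 y -90.2596242774193
```

```bash
python3 - <<'E'
from h import *
from bench import robot
np.set_printoptions(precision=2,suppress=True)
d=dict(fovy=65.70646984690485,cx=320.7133245279625,cy=240.7642927292916,eye=[554.255827978382,-243.9538059012943,380.81764829889727],orientation=[2.8501328448812,0.001261846920846521,0.1966194763320841])
t=np.array(robot.current_tcp_pos());print(t,robot.current_eef_rot(),proj(d,t,True),proj(d,t+[0,0,10],True))
a=cv2.imread("pics/w3.png")
cv2.imwrite("pics/w3d.png",cv2.resize(a[270:330,275:370],None,fx=8,fy=8,interpolation=cv2.INTER_CUBIC))
E
```

```text
[ 569.85 -320.8   217.07] [-3.14  0.01  1.77] [321.72 298.43] [321.75 307.74]
```

View pics/w3d.png

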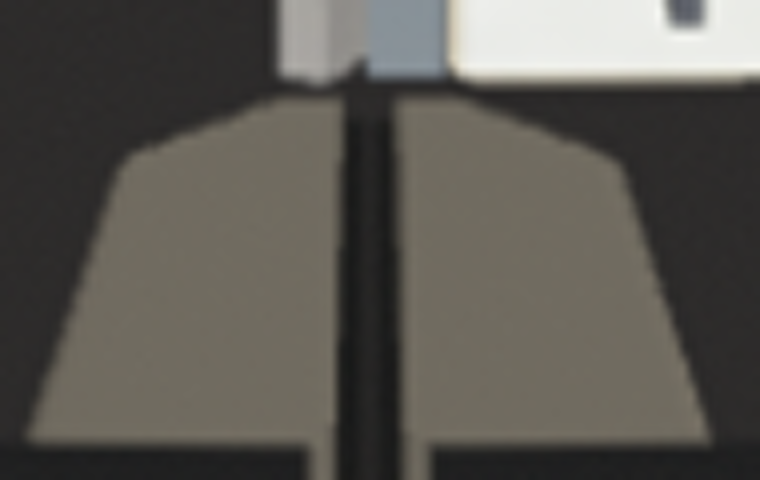

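The shutter is fully open: the leaf edge is 47.5 mm past the slot centre, against 48 expected. The slot measures 72 x 9 mm and is centred at about (565,-279), yaw 0.198. Next I'll look at the holder from above.

```bash
python3 - <<'E'
from bench import robot
from h import *
np.set_printoptions(precision=3,suppress=True)
y=-.146;ex=np.array([np.cos(y),np.sin(y),0]);ey=np.array([-ex[1],ex[0],0])
h=np.array([527.2,209.5,0])
robot.move_ptp((h-85*ey+[0,0,190]).tolist(),[np.pi,0,y+np.pi/2])
robot.move_gripper(0.5)
d=robot.get_image("wrist");cv2.imwrite("pics/w4.png",d["img"])
cv2.imwrite("pics/w4c.png",cv2.resize(d["img"][60:300,220:420],None,fx=2.5,fy=2.5,interpolation=cv2.INTER_CUBIC))
print({k:np.array(v).tolist() for k,v in d.items() if k!="img"})
t=np.array(robot.current_tcp_pos());print(t,robot.current_eef_rot(),h-85*ey,proj(d,t,True),robot.current_t())
E
```

```text
{'fovy': 65.70646984690485, 'cx': 320.7133245279625, 'cy': 240.7642927292916, 'eye': [526.6088227215866, 203.0985555590259, 355.29499472127844], 'orientation': [2.8549978887621767, -0.00040803425738156207, -0.14659591465378652]}
[514.846 125.429 190.019] [ 3.142 -0.     1.425] [514.834 125.404   0.   ] [319.982 299.149] 10.3583
```

View pics/w4.png

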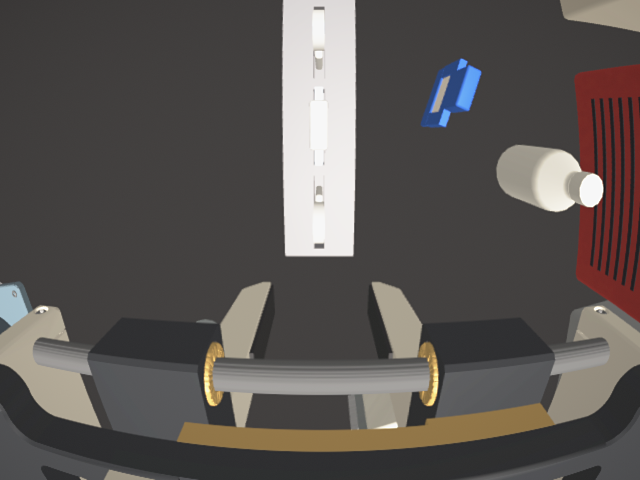

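View pics/w4c.png

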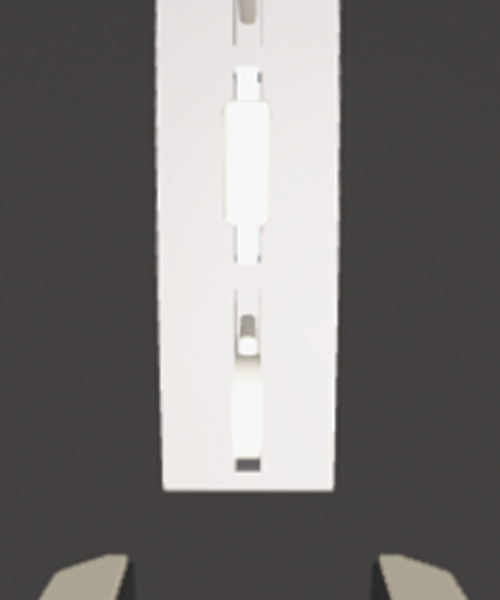

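```bash
python3 - <<'E'
from h import *
np.set_printoptions(precision=2,suppress=True)
d=dict(fovy=65.70646984690485,cx=320.7133245279625,cy=240.7642927292916,eye=[526.6088227215866,203.0985555590259,355.29499472127844],orientation=[2.8549978887621767,-0.00040803425738156207,-0.14659591465378652])
g=lambda u,v,z:at_z(d,220+u/2.5-.3,60+v/2.5-.3,z,True)
P=[g(225,102,106),g(269,102,106),g(269,224,106),g(226,224,106)]
print(np.mean(P,0),np.linalg.norm(P[0]-P[3]),np.linalg.norm(P[0]-P[1]),[np.arctan2(*(P[a]-P[b])[[1,0]])-np.pi/2 for a,b in((0,3),(1,2))])
P=[g(235,72,72),g(260,72,72),g(258,264,72),g(237,264,72)];print("frame",np.mean(P,0),np.linalg.norm(P[0]-P[3]),np.arctan2(*((P[0]+P[1]-P[2]-P[3]))[[1,0]])-np.pi/2)
a,b,c,e=g(163,490,45),g(333,490,45),g(155,0,45),g(338,0,45)
print(np.linalg.norm(a-b),np.linalg.norm(c-e),"rack mid near",(a+b)/2,"yaw",np.arctan2(*((c+e-a-b))[[1,0]])-np.pi/2)
y=-.146;ey=np.array([-np.sin(y),np.cos(y),0]);print("rack centre",(a+b)/2+112*ey)
E
```

```text
[526.25 209.54 106.  ] 32.81278672988923 11.577613838733482 [np.float64(-0.14080283244381642), np.float64(-0.14521141950999672)]
frame [526.05 208.91  72.  ] 58.784550207691886 -0.1470372007082008
60.1016228966741 60.11957721937541 rack mid near [509.77  99.24  45.  ] yaw -0.14432828127635067
rack centre [526.07 210.04  45.  ]
```

```bash
python3 - <<'E'
from bench import robot
from h import *
np.set_printoptions(precision=3,suppress=True)
y=-.145;h=np.array([526.5,209.5,0])
robot.move_linear((h+[0,0,135]).tolist(),[np.pi,0,y+np.pi/2],speed=200)
print(robot.move_linear((h+[0,0,71]).tolist(),speed=90,f_stop=8),robot.current_tcp_pos())
robot.move_gripper(0.0); print("w",robot.current_gripper_width()*93,robot.current_contact_force())
robot.move_linear((h+[0,0,120]).tolist(),speed=80)
robot.move_linear((h+[0,0,195]).tolist(),speed=200)
print("w",robot.current_gripper_width()*93,robot.current_contact_force(),robot.current_t())
d=robot.get_image("wrist");cv2.imwrite("pics/w5.png",d["img"])
d=robot.get_image("scene");cv2.imwrite("pics/s5.png",d["img"])
E
```

```text
False [527.02  209.461  71.54 ]
w 11.67784256865172 [0.692 0.316 0.578]
w 11.751283659566878 [-0.732  0.18  -1.463] 13.8083
```

View pics/w5.png

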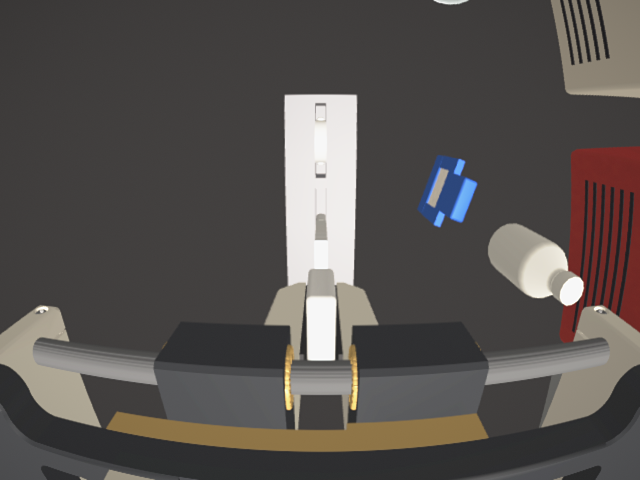

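View pics/s5.png

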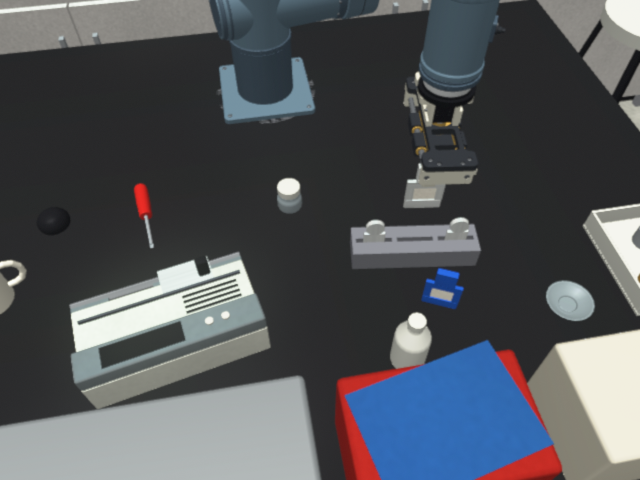

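The holder is held upright and both narrow holders are still in the rack. I'll move beside the slot and re-measure it with the arm settled.

```bash
python3 - <<'E'
from bench import robot
from h import *
np.set_printoptions(precision=3,suppress=True)
y=.198;ex=np.array([np.cos(y),np.sin(y),0]);ey=np.array([-ex[1],ex[0],0])
s=np.array([565.2,-278.8,0])
robot.move_ptp((s-65*ey+[0,0,200]).tolist(),[np.pi,0,y+np.pi/2])
robot.sleep(0.3)
d=robot.get_image("wrist");cv2.imwrite("pics/w6.png",d["img"])
cv2.imwrite("pics/w6c.png",cv2.resize(d["img"][130:300,270:390],None,fx=4.5,fy=3.5,interpolation=cv2.INTER_CUBIC))
print({k:np.array(v).tolist() for k,v in d.items() if k!="img"})
t=np.array(robot.current_tcp_pos());print(t,robot.current_eef_rot(),s-65*ey,proj(d,t,True),robot.current_t())
E
```

```text
{'fovy': 65.70646984690485, 'cx': 320.7133245279625, 'cy': 240.7642927292916, 'eye': [562.896365717295, -264.9699046498872, 365.4031396357369], 'orientation': [2.854681045048967, -0.0009856040028819457, 0.19822989355013698]}
[ 578.218 -342.071  200.104] [3.142 0.    1.77 ] [ 577.986 -342.53     0.   ] [320.05  299.109] 16.2583
```

View pics/w6.png

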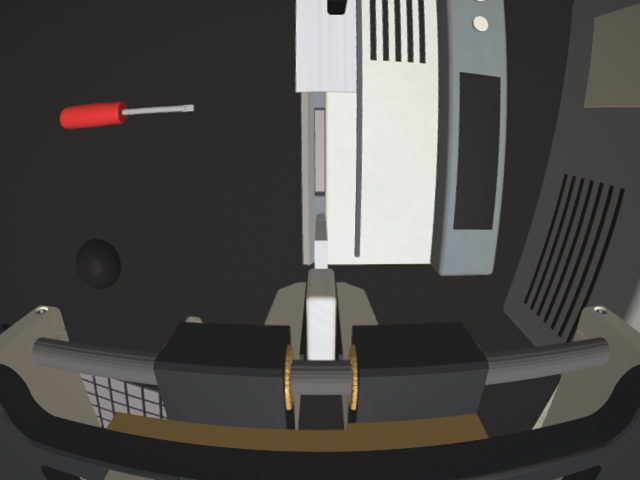

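View pics/w6c.png

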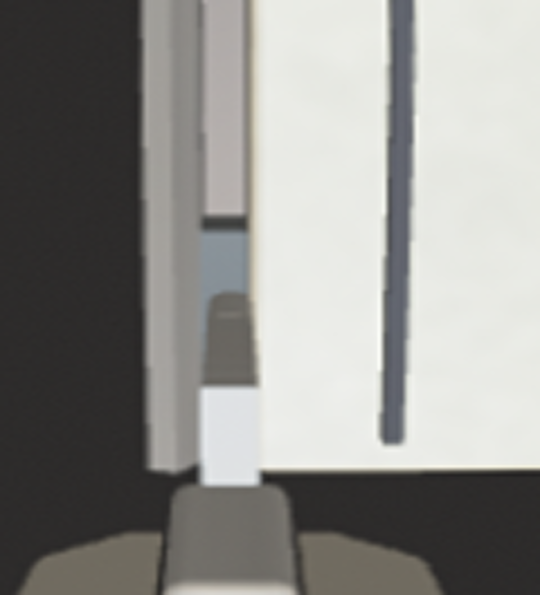

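```bash
python3 - <<'E'
from h import *
np.set_printoptions(precision=2,suppress=True)
d=dict(fovy=65.70646984690485,cx=320.7133245279625,cy=240.7642927292916,eye=[562.896365717295,-264.9699046498872,365.4031396357369],orientation=[2.854681045048967,-0.0009856040028819457,0.19822989355013698])
t=np.array([578.2,-342.1,200.1]);y=.198;ex=np.array([np.cos(y),np.sin(y),0]);ey=np.array([-ex[1],ex[0],0])
a=cv2.imread("pics/w6.png")
cv2.imwrite("pics/w6e.png",cv2.resize(a[85:215,290:350],None,fx=8,fy=4.5,interpolation=cv2.INTER_CUBIC))
g=lambda u,v,z:at_z(d,270+u/4.5-.4,130+v/3.5-.4,z,True)
for n,(u,v,z) in dict(foot=(230,292,139),sh=(230,435,200),tab=(231,488,235),slotnear=(225,228,63),slotup=(226,5,63)).items():
    p=g(u,v,z);print(n,p,"rel tcp x,y",(p-t)@ex,(p-t)@ey)
E
```

```text
foot [ 572.72 -312.77  139.  ] rel tcp x,y 0.40052130227147964 29.83685020137355
sh [ 573.93 -319.08  200.  ] rel tcp x,y 0.3422159256461524 23.41326357762586
tab [ 572.86 -313.48  235.  ] rel tcp x,y 0.38994565018284955 29.107779505814197
slotnear [ 572.09 -313.87   63.  ] rel tcp x,y -0.4387022121660186 28.875479548770745
slotup [ 561.99 -262.57   63.  ] rel tcp x,y -0.24960210961384063 81.16050441158663
```

View pics/w6e.png

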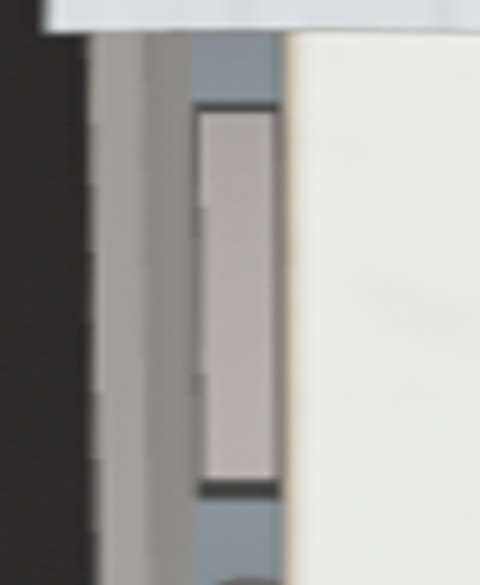

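```bash
python3 - <<'E'
from h import *
np.set_printoptions(precision=2,suppress=True)
d=dict(fovy=65.70646984690485,cx=320.7133245279625,cy=240.7642927292916,eye=[562.896365717295,-264.9699046498872,365.4031396357369],orientation=[2.854681045048967,-0.0009856040028819457,0.19822989355013698])
t=np.array([578.2,-342.1,200.1]);y=.198;ex=np.array([np.cos(y),np.sin(y),0]);ey=np.array([-ex[1],ex[0],0])
g=lambda u,v,z:at_z(d,290+u/8-.4,85+v/4.5-.4,z,True)
for z in (62,68):
  P=[g(193,102,z),g(281,102,z),g(282,496,z),g(197,496,z)];c=np.mean(P,0);print(z,c,np.linalg.norm(P[0]-P[3]),np.linalg.norm(P[0]-P[1]),(c-t)@ex,(c-t)@ey,[np.arctan2(*(P[a]-P[b])[[1,0]])-np.pi/2 for a,b in((0,3),(1,2))])
E
```

```text
62 [ 564.89 -278.85   62.  ] 71.96913779438059 8.811926817138998 -0.6116459117146092 64.6303353296359 [np.float64(0.20160986743168907), np.float64(0.2010155655689594)]
68 [ 564.85 -278.58   68.  ] 70.54589996208678 8.637665070980594 -0.5962370402209116 64.907256954285 [np.float64(0.20160986743168952), np.float64(0.20101556556896027)]
```

```bash
python3 - <<'E'
from bench import robot
from h import *
np.set_printoptions(precision=2,suppress=True)
y=.199
s=np.array([564.6,-278.9,0])
robot.move_linear((s+[0,0,200]).tolist(),[np.pi,0,y+np.pi/2],speed=120)
robot.move_linear((s+[0,0,146]).tolist(),speed=100)
robot.sleep(.2);print(robot.current_tcp_pos(),robot.current_contact_force())
r=robot.move_linear((s+[0,0,113]).tolist(),speed=30,f_stop=4)
print(r,np.array(robot.current_tcp_pos()),robot.current_contact_force(),robot.current_ft_torque(),robot.current_t())
d=robot.get_image("wrist");cv2.imwrite("pics/w7.png",d["img"][100:400,170:480])
d=robot.get_image("scene");a=d["img"];cv2.imwrite("pics/s7.png",cv2.resize(a[200:410,60:275],None,fx=2.8,fy=2.8,interpolation=cv2.INTER_CUBIC))
E
```

```text
[ 565.05 -279.23  146.92] [ 0.17 -0.52 -1.42]
False [ 564.77 -279.01  113.26] [ 1.21  0.07 -0.76] [-0.01 -0.13 -0.01] 19.0917
```

View pics/w7.png

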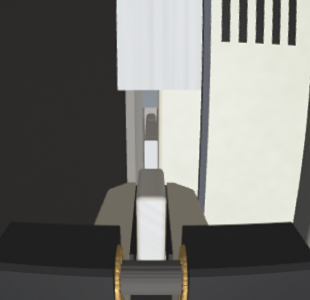

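View pics/s7.png

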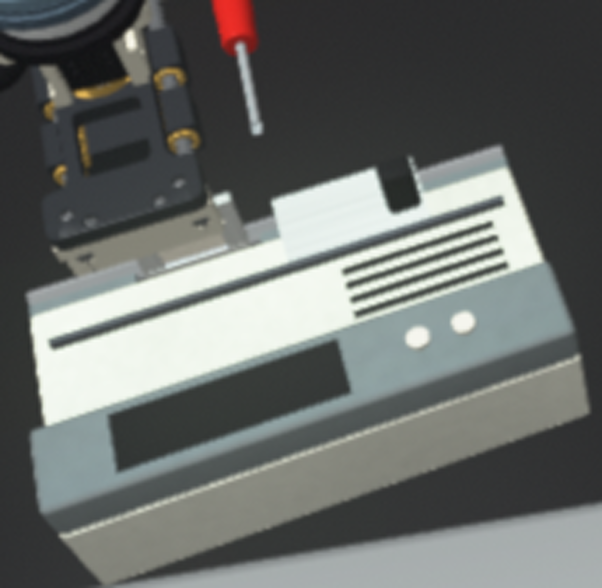

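The holder is in the slot, with its foot at about 51 mm and no jamming force. Now I'll press in steps, logging force against depth.

```bash
python3 - <<'E'
from bench import robot
from h import *
np.set_printoptions(precision=2,suppress=True)
s=np.array([564.6,-278.9,0])
for z in (111,109,107,105,103,102,101,100,99,98):
    r=robot.move_linear((s+[0,0,z]).tolist(),speed=15,f_stop=14)
    robot.sleep(.15)
    f=robot.current_contact_force();print(z,r,np.array(robot.current_tcp_pos()),np.array(f),round(robot.current_gripper_width()*93,2),round(robot.current_t(),1))
    if r or f[2]>17: break
E
```

```text
111 False [ 564.61 -278.9   111.02] [ 0.52  1.21 -0.44] 11.93 19.6
109 False [ 564.71 -278.98  109.09] [0.23 0.07 0.16] 11.64 20.1
107 False [ 564.74 -279.03  107.37] [-0.55 -0.55  5.16] 11.79 20.5
105 False [ 564.75 -279.    105.3 ] [-0.86  0.85  5.61] 11.69 20.9
103 False [ 564.74 -279.    103.48] [-2.25  0.36  7.02] 11.78 21.4
102 False [ 564.76 -279.    102.58] [-1.51  0.19  7.07] 11.79 21.8
101 False [ 564.78 -279.02  101.72] [-1.31  0.79  8.25] 11.77 22.2
100 False [ 564.78 -279.05  101.05] [-1.55  1.93  9.46] 11.87 22.6
99 False [ 564.84 -279.08  101.01] [-3.69  2.   14.9 ] 11.83 23.0
98 False [ 564.89 -279.22  100.94] [-5.41  2.4  19.56] 11.77 23.4
```

```bash
python3 - <<'E'
from bench import robot
from h import *
np.set_printoptions(precision=2,suppress=True)
robot.sleep(1.0)
print(np.array(robot.current_tcp_pos()),robot.current_eef_rot(),np.array(robot.current_contact_force()),robot.current_gripper_width()*93,robot.current_t())
d=robot.get_image("wrist");cv2.imwrite("pics/w8.png",cv2.resize(d["img"][150:380,240:400],None,fx=2.6,fy=2.6))
d=robot.get_image("scene");cv2.imwrite("pics/s8.png",d["img"])
cv2.imwrite("pics/s8c.png",cv2.resize(d["img"][230:360,60:200],None,fx=4.5,fy=4.5,interpolation=cv2.INTER_CUBIC))
E
```

```text
[ 564.91 -279.19  100.94] [3.14 0.   1.77] [-3.65  2.15 19.3 ] 11.429592637611615 24.3583
```

View pics/w8.png

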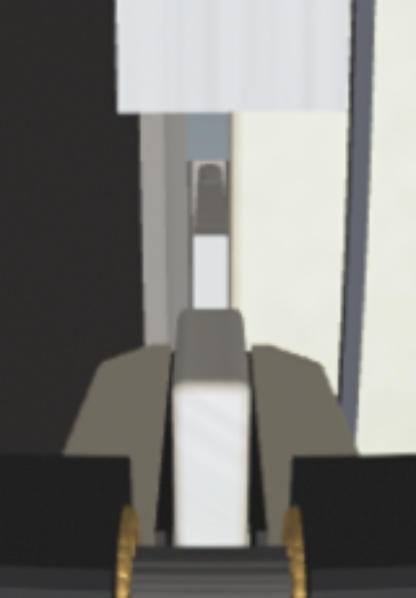

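View pics/s8.png

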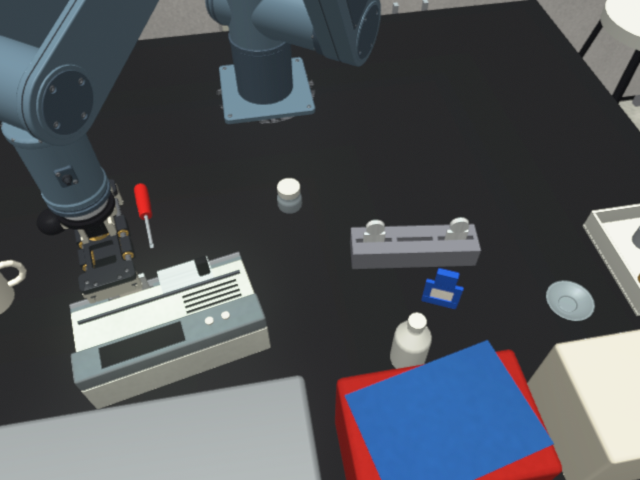

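View pics/s8c.png

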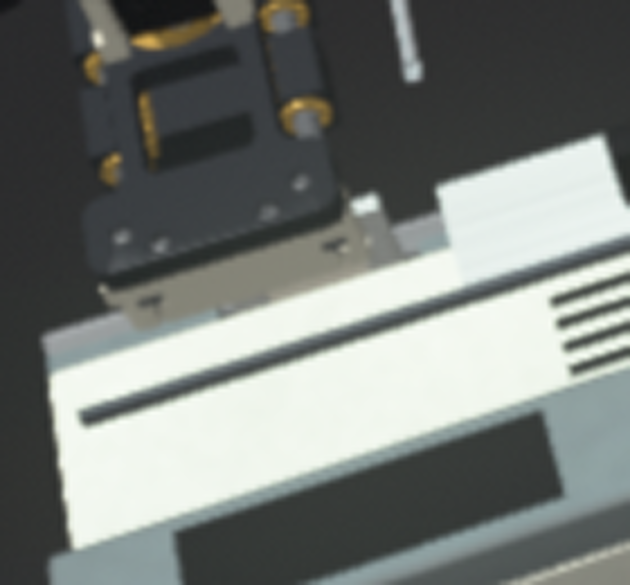

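The holder sits upright in the slot and is gripped. In the scene picture the leaf is clear of it, both narrow holders are in the rack at (375,230) and (459,228), and the blue look-alike hasn't moved. The force held at 19 N for a second without creeping, so I'm handing in.

```bash
python3 -c "
from bench import robot
print(robot.hand_in(), robot.current_tcp_pos(), robot.current_contact_force(), robot.current_t())"
```

```text
the job is handed in; nothing more can be done
the job is handed in; nothing more can be done
```

The job is done and handed in at about 24 s of the 54 s allowed; the hand-in gives no verdict.

- **Shutter:** I pushed it to its end stop with closed fingers. The leaf edge was 47.5 mm past the slot centre, against 48 mm expected. A second, harder push moved it no further.
- **Holder:** I took the wide holder from the middle rack slot and lowered it into the reader's slot without jamming. I pressed it home in steps. The spring force started at about 109 mm tool height and rose to about 9 N. The tool then stopped firmly at 101 mm, after about 8 mm of travel, which matches the seat's full stroke.
- **At hand-in:** The gripper was still holding the holder down with about 19 N, well under the limits. Over the last second the tool height did not change and the grip stayed closed on the holder. Sideways force was about 4 N.
- **Everything else:** Both narrow holders are still in the rack, and the blue look-alike was not touched.

The different camera views disagreed on the slot position by up to about 3 mm along x. I relied on the wrist camera, corrected by comparing it with the holder in the gripper, and the holder went in cleanly on the first try. The view of the foot inside the slot was blocked, so the evidence that it is fully home is the force and depth readings, not a picture.

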